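# Shut the marked valve of the desk plant-watering box

### The arm

A 6-joint arm with a two-finger parallel gripper is mounted at the origin on the work surface. World frame = base frame: x ahead of the robot, y to its left, z up, the work surface at z = 0. Lengths are in m, angles in rad, forces in N, time in s.
With the tool pointing down it reaches from about 0.325 to 0.75 m from the base axis. Payload 7.6 kg.
Tool frame: the origin (TCP) lies midway between the tips of the shut fingers; the grasp point (between the pads) lies 19 mm behind it (robot.hold_point_z is the distance from the TCP to the grasp point, in m); z points along the fingers, y is the line along which they close (so a half turn about z gives the same grasp; the last joint's range is limited). The gripper opens to 85 mm and grips with 20 to 120 N. Pads are 22 mm wide; open, the fingers measure 114 mm over their backs; the gripper's body (76 mm by 85 mm) begins 54 mm behind the grasp point. The pads swing forward as they close: fully open they stand 13 mm farther back than shut.
Start: joints at [1.079, 0.052, 1.401, -0, 1.689, -0.07], TCP at [0.215, 0.479, 0.231] pointing down, gripper open.
Joint ranges: [-2.9, 2.9], [-0.91, 2.17], [0.12, 2.37], [-1.06, 4.2], [0.26, 2.73], [-2.93, 2.93]. Speed limits (rad/s): [2.57, 2.57, 3.01, 3.14, 3.14, 3.14].

### API

Orientations are given as a unit quaternion [w, x, y, z].
In Python, from bench import robot gives the robot as it stands.
- The arm moves only by the tool step_arm, never from a script. Its argument "increments" is a list of rows, each a list of 3 entries, a list of its own where there are three numbers: the opening, from 0 (shut) to 1 (fully open), then the shift along the tool's x, y, z in cm, then the turn about the tool's z in rad. A call has 1 to 5 rows; each row is the pose to reach, as a shift and turn from the pose commanded when the call began, along the tool's axes at that moment; what a row does not reach only later rows make up. A row lasts 1/12 s, in which the tool goes at most 41.7 mm and 7.16 degrees, less where a joint would pass 70% of its speed; a pose out of reach is approached as far as the arm can. A call with a gripper value outside its range is refused whole. The fingers move at their own pace and stop on an object; "squeeze" is the grip in N (left out, the last holds). Time passes only in rows, so rows that repeat a pose let the fingers close. It gives the time, the measured TCP pose, the force, the opening and the grip force at its end, in the units of the state.
- robot.get_obs(): the state, without advancing time (a new reading comes with each control period).
- robot.snapshot(name): name is "scene" or "top" or "wrist"; returns a dict with "image" (420x560x3 uint8, blue, green, red), "fx", "fy", "cx", "cy" (pixels), "k1" (the pictures are not rectified: a ray, as slopes to the right and down, at radius r is drawn at 1 + k1 r^2 times it, then the intrinsics apply), "rvec" (rotation vector, rad) and "tvec" (3), from world to camera coordinates, as OpenCV has them. Camera axes: x right, y down, z forward; pixel columns grow to the right and rows downward; lengths in m; the calibration is good to about 2 mm. A picture is of the moment at which its call begins. There is no depth.
- robot.finish_job(): hands the job in; it is judged then, once.
Trained networks look in the newest picture that a camera, given by its name, has taken for a name from the list of things; names that differ only in an ending like _2 or _b are one class to them, and where a whole thing is asked for, a point or a joint stands for the part that bears it (a point fixed in the world has none). Each returns a list of dicts, best first, with "confidence" (0 to 1); they miss things now and then, are a little off and sometimes report something else, mostly with a low value. They report only what shows in the picture. A call takes as long as a camera call.
- robot.search_frame(camera, label): "at" ([column, row] in pixels, amid what is visible of it).
- robot.trace(camera, label): "region" (420x560 bool, what is visible of it) and "at" ([column, row] in pixels, amid what is visible of it).
The state is a dict: "t": time; "joint_positions": joint angles; "qvel": joint speeds; "joint_efforts": joint torques, N m; "eef_pos": TCP position; "ee_rot": TCP orientation; "ft_force": force on the tool from outside, world axes, zero at the start; "ft_torque": the same for the moment, N m; "opening": finger opening in m; "grip_force": force on a finger pad.
Only numpy, scipy, OpenCV 4.12 (cv2) and the standard library are available. Lean on these libraries where they do the work, as an engineer would, in place of code of your own. Each camera call takes 0.05 s, during which the arm holds its last target. There are 200 camera calls.

### The job

The grey plant-watering box on the desk hides two valves under its white sliding cover. Push the cover by its raised bar all the way back to the rear stop without lifting it, then push the marked handle (the one that ends in a round disc) round towards the robot's right until it is fully shut against its stop. Leave the cover open, the plain straight handle as it was, and everything else on the desk where it stands.

Things in the scene. Friction and masses are not known exactly. Their poses are not given: they have to be found in the camera images.
- valve_box: Fixed grey plastic box, 328 mm (x) by 300 mm (y). Origin on the desk under the centre of its open well; x to the rear (roughly away from the robot), y left, z up. Well inside: x and y +/-70 and +/-130 mm, floor 8 mm and rim 60 mm above the desk. Two ball valves stand in it, pipes along x, under 35 mm high. Pivots at x +20 mm, y +65 and y -50 mm; which is the marked one varies.
- rear_stop (a point): Middle of the face of the rear stop, 60 mm above the desk, at x = +229 mm in the box frame. Between the well (x +70 mm) and this stop a flat deck, 60 mm high, takes the cover when it is slid back. Rear stop and side guides (y beyond +/-142 mm) reach 72 mm above the desk, the front lip 66 mm.
- cover: Loose white plate, 156 (x) by 280 (y) by 6 mm, 0.3 to 0.55 kg, on the box's rim between side guides (2 mm play each side), axes along the box's. Origin: centre of its underside, 60 mm above the desk. In the box frame it starts at x = 0 to 14 mm, hiding the well, and is at x = +151 mm against the rear stop. Slides along the box's x with a few newtons.
- push_bar (a point): Top centre of the cover's raised push bar: 12 mm (x) by 120 mm (y), standing 22 mm above the plate, from 66 to 88 mm above the desk, at x = -40 mm, y = 0 of the cover.
- marked_handle (a joint): Angle (rad) of the marked black handle about its vertical pivot: 0 = open, along the pipe, pointing to the box's -x (robot); grows as the tip swings to the box's -y (right; counter-clockwise from above) up to 1.571 = shut at its stop, across the pipe. Starts at 0 to 0.3 and stays where it is left; about 2 N at the disc moves it.
- marked_pivot (a point): Point on the pivot axis of the marked handle, at the handle's top face, 50 mm above the desk. The handle's arm, 12 mm wide and 10 mm thick, starts here and lies 40 to 50 mm above the desk.
- marked_tip (a point): Centre of the round disc at the end of the marked handle, at its top face, 50 mm above the desk and 50 mm from the pivot. The disc is 32 mm across, 10 mm thick (40 to 50 mm above the desk), with a raised stud (16 mm across, 4 mm high) in the middle.
- plain_handle (a joint): Angle (rad) of the other black handle, same pivot height, directions and range as the marked one, starting at 0 to 0.3: a plain straight bar 12 mm wide, 10 mm thick, reaching 64 mm from the pivot, no disc. To be left alone.
- plain_tip (a point): Point on the plain handle's top face, on its centre line 50 mm from its pivot, 50 mm above the desk.
- mug: White mug, 76 mm across, 85 mm high, left of the box; origin under its centre. Bystander.
- jar: Glass jar with steel lid, 68 mm across, 80 mm high, right of the box; origin under its centre. Bystander.
- tape_roll: Roll of clear tape lying flat, 64 mm across, 24 mm high, left of the box; origin under its centre. Bystander.
- stapler: Black stapler, 125 by 32 by 51 mm, right of the box; origin under its centre. Bystander.
- flask: Dark steel flask, 68 mm across, 235 mm high, to one side beyond the box; origin under its centre. Bystander.
- pot_plant: Small green plant in a terracotta pot, 88 mm across, pot 75 mm and leaves about 130 mm high, to one side beyond the box; origin under its centre. Bystander.

How it is judged:
On the way, in this order (a step that is already met when the one before it is completed fails the run):
1. the cover has been slid back (at least 135 mm behind the well's centre), lying flat, while the marked handle is still open (x of cover in the frame of valve_box above 0.135 m and z of cover in the frame of valve_box below 0.066 m and value of joint marked_handle below 0.6 rad), for 0.2 s.
2. the marked handle has been pushed shut with the cover open (x of cover in the frame of valve_box above 0.135 m and value of joint marked_handle above 1.47 rad), for 0.2 s.
At the end, for the whole second after the job is handed in: The cover lies flat on the box and at rest, its centre at least 135 mm behind the well's centre (rear stop at 151 mm); the marked handle is at 1.47 rad or more (within 6 degrees of its shut stop); the plain handle's tip is within 8 mm of where it started (all of step 2 and z of cover in the frame of valve_box between 0.056 and 0.066 m and linear speed of cover below 0.02 m/s and distance of plain_tip from where it was at the start of the episode below 0.008 m); the robot touches nothing.
It fails at once if the cover is lifted (more than 10 mm) or tipped off the box instead of slid (z of cover in the frame of valve_box above 0.07 m or angle between cover's own z axis and vertical above 0.12 rad).
It fails at once if the plain handle is moved (tip more than 8 mm) (distance of plain_tip from where it was at the start of the episode above 0.008 m).
It fails at once if a bystander is moved more than 20 mm, lifted or tipped (distance of any of mug, jar, tape_roll, stapler, flask, pot_plant from where it was at the start of the episode above 0.02 m or angle between any of mug, jar, tape_roll, stapler, flask, pot_plant's own z axis and vertical above 0.3 rad).
It also fails if it takes over 48 s, if anything falls off the work surface, if the arm or the gripper's body presses on something with over 40 N, if the wrist force passes 120 N, or if a joint passes its speed limit or range.

## Working session

There is one attempt and no reset: what is moved stays moved. The work goes in short steps, Python scripts to look and compute and a tool call to move; the robot and the scene stay as the last step left them, time stands still between calls to the robot, and variables do not carry over. Pictures are saved under pics/ and viewed, at most 10 in all, crops included, and the job is handed in when it is done.

Besides the shell and the picture viewer there is one more tool, called after "Request:" as name(argument=value, ...) on one line, values as JSON. step_arm: Moves the arm, as the interface text tells. Its arguments: {"type":"object","properties":{"increments":{"type":"array","items":{"type":"array"}},"squeeze":{"type":"number"}},"required":["increments"]}

```bash
mkdir -p pics; cat > h.py <<'E'
import numpy as np, cv2
from bench import robot
from scipy.spatial.transform import Rotation as Ro
def ray(s,px):
    K=np.array([[s["fx"],0,s["cx"]],[0,s["fy"],s["cy"]],[0,0,1.]])
    u=cv2.undistortPoints(np.array([[px]],float),K,np.array([s["k1"],0,0,0,0]))[0,0]
    R=cv2.Rodrigues(np.array(s["rvec"],float))[0]; t=np.array(s["tvec"],float).ravel()
    return -R.T@t, R.T@np.array([u[0],u[1],1])
def at_z(s,px,z):
    c,d=ray(s,px); return c+d*(z-c[2])/d[2]
def obs():
    o=robot.get_obs(); q=np.array(o["ee_rot"]); return o,Ro.from_quat(q[[1,2,3,0]]).as_matrix()
E
python3 - <<'E'
from h import *
S={}
for n in("scene","top"):
    s=S[n]=robot.snapshot(n); cv2.imwrite(f"pics/{n}0.png",s["image"])
    for l,z in(("push_bar",.088),("cover",.066),("valve_box",.06),("mug",.04),("jar",.04),("flask",.1),("pot_plant",.07),("stapler",.03),("tape_roll",.02)):
        for r in robot.search_frame(n,l)[:1]:
            print(n,l,np.round(r["at"]),round(r["confidence"],2),at_z(s,r["at"],z).round(3))
o,R=obs();print(o["t"],o["eef_pos"],R.round(3))
E
```

```text
scene push_bar [292. 205.] 0.66 [ 0.519 -0.019  0.088]
scene valve_box [255. 237.] 0.59 [ 0.657 -0.035  0.06 ]
scene mug [348. 251.] 0.81 [0.512 0.18  0.04 ]
scene jar [219. 186.] 0.87 [ 0.576 -0.275  0.04 ]
scene flask [399. 340.] 0.56 [0.672 0.424 0.1  ]
scene pot_plant [168. 173.] 0.89 [ 0.662 -0.419  0.07 ]
scene stapler [255. 164.] 0.73 [ 0.421 -0.27   0.03 ]
scene tape_roll [307. 281.] 0.91 [0.65  0.149 0.02 ]
top push_bar [300. 245.] 0.94 [ 0.492 -0.042  0.088]
top cover [299. 244.] 0.91 [ 0.494 -0.041  0.066]
top valve_box [308. 183.] 0.56 [ 0.64 -0.06  0.06]
top mug [207. 237.] 0.8 [0.505 0.185 0.04 ]
top jar [389. 208.] 0.94 [ 0.585 -0.264  0.04 ]
top flask [ 99. 160.] 0.76 [0.683 0.439 0.1  ]
top pot_plant [454. 179.] 0.93 [ 0.657 -0.418  0.07 ]
top stapler [387. 282.] 0.93 [ 0.401 -0.264  0.03 ]
top tape_roll [235. 185.] 0.81 [0.637 0.121 0.02 ]
1.0 [0.21493103 0.47902635 0.23133072] [[-0.912  0.409  0.   ]
 [ 0.409  0.912  0.   ]
 [-0.     0.    -1.   ]]
```

View pics/top0.png

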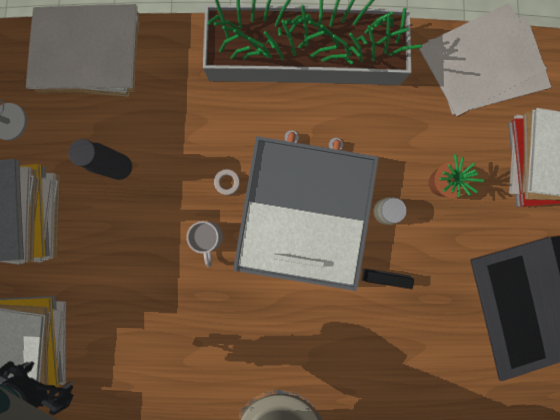

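View pics/scene0.png

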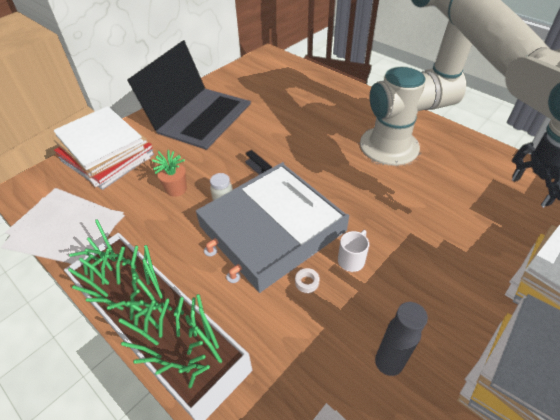

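```bash
python3 - <<'E'
from h import *
for n in("top","scene"):
    s=robot.snapshot(n)
    hsv=cv2.cvtColor(s["image"],cv2.COLOR_BGR2HSV)
    tr={}
    for l in("cover","valve_box"):
        r=robot.trace(n,l)
        if r: tr[l]=np.array(r[0]["region"]); print(n,l,r[0]["confidence"],tr[l].sum())
    for l,m in tr.items():
        c=max(cv2.findContours(m.astype(np.uint8),0,1)[0],key=cv2.contourArea)[:,0]
        if l=="cover":
            W=np.array([at_z(s,p,.066)[:2] for p in c],np.float32)
            b=cv2.minAreaRect(W*1000); print(b, cv2.boxPoints(b).round(0).tolist())
        h=cv2.convexHull(c); 
        for e in(2,4,6):
            a=cv2.approxPolyDP(h,e,True)[:,0]; print(l,e,a.tolist(),[at_z(s,p,.069)[:2].round(3).tolist() for p in a])
s=robot.snapshot("top")
im=cv2.resize(s["image"][120:300,225:390],None,fx=3.3,fy=3.3,interpolation=cv2.INTER_CUBIC);cv2.imwrite("pics/crop1.png",im)
E
```

```text
top cover 0.69 7631
top valve_box 0.56 9820
((494.4424743652344, -44.81591796875), (285.1757507324219, 159.20919799804688), 82.2635498046875) [[396.0, -175.0], [554.0, -197.0], [593.0, 86.0], [435.0, 107.0]]
cover 2 [[248, 204], [282, 207], [361, 221], [362, 234], [354, 283], [347, 284], [240, 266], [239, 255]] [[0.587, 0.084], [0.581, 0.002], [0.551, -0.189], [0.519, -0.192], [0.402, -0.174], [0.399, -0.157], [0.438, 0.1], [0.464, 0.103]]
cover 4 [[248, 204], [361, 221], [354, 283], [240, 266]] [[0.587, 0.084], [0.551, -0.189], [0.402, -0.174], [0.438, 0.1]]
cover 6 [[248, 204], [361, 221], [354, 283], [240, 266]] [[0.587, 0.084], [0.551, -0.189], [0.402, -0.174], [0.438, 0.1]]
valve_box 2 [[256, 136], [292, 130], [338, 138], [377, 158], [363, 258], [355, 290], [233, 270]] [[0.752, 0.068], [0.768, -0.019], [0.751, -0.131], [0.704, -0.227], [0.462, -0.195], [0.385, -0.177], [0.428, 0.116]]
valve_box 4 [[256, 136], [292, 130], [338, 138], [377, 158], [355, 290], [233, 270]] [[0.752, 0.068], [0.768, -0.019], [0.751, -0.131], [0.704, -0.227], [0.385, -0.177], [0.428, 0.116]]
valve_box 6
[... 824 characters left out ...]
 [0.598, 0.086]]
valve_box 2 [[348, 215], [346, 228], [342, 233], [274, 283], [259, 291], [228, 282], [205, 254], [195, 210], [282, 162]] [[0.429, 0.116], [0.472, 0.14], [0.494, 0.142], [0.734, 0.11], [0.775, 0.098], [0.809, 0.021], [0.79, -0.088], [0.707, -0.23], [0.385, -0.18]]
valve_box 4 [[348, 215], [342, 233], [259, 291], [228, 282], [205, 254], [195, 210], [282, 162]] [[0.429, 0.116], [0.494, 0.142], [0.775, 0.098], [0.809, 0.021], [0.79, -0.088], [0.707, -0.23], [0.385, -0.18]]
valve_box 6 [[348, 215], [342, 233], [259, 291], [228, 282], [205, 254], [195, 210], [282, 162]] [[0.429, 0.116], [0.494, 0.142], [0.775, 0.098], [0.809, 0.021], [0.79, -0.088], [0.707, -0.23], [0.385, -0.18]]
```

View pics/crop1.png

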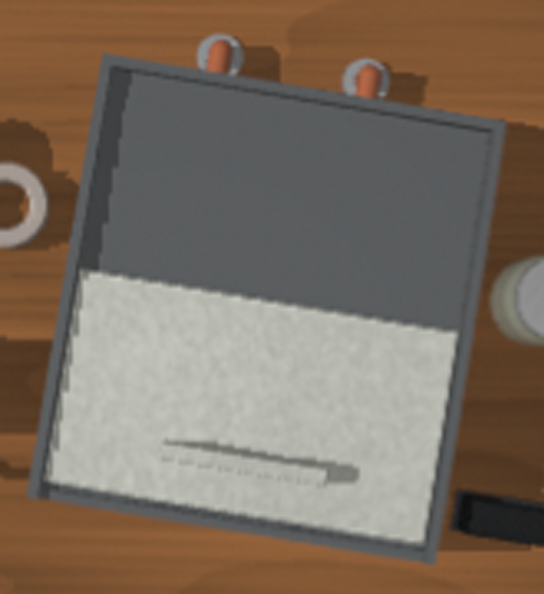

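```bash
python3 - <<'E'
from h import *
s=robot.snapshot("top")
f=lambda x,y,z:at_z(s,[225+x/3.3,120+y/3.3],z)[:2]
TL,TR,BR,BL=f(105,57,.072),f(505,124,.072),f(434,560,.066),f(33,495,.066)
print(TL,TR,BR,BL)
for a,b in((BL,TL),(BR,TR)): d=b-a; print(np.degrees(np.arctan2(d[1],d[0])),np.linalg.norm(d))
for a,b in((TR,TL),(BR,BL)): d=b-a; print(np.degrees(np.arctan2(-d[0],d[1])),np.linalg.norm(d))
print("mid",(TL+TR)/2,(BL+BR)/2)
c=[f(82,270,.066),f(457,330,.066)];print("cover rear",c,(c[0]+c[1])/2)
print("bar front top L/R",f(162,456,.088),f(328,481,.088), f(162,460,.08),f(328,487,.08))
E
```

```text
[0.74818622 0.06561213] [ 0.70472847 -0.22843466] [ 0.38535206 -0.18084264] [0.42787763 0.11185399]
-8.214839653608733 0.32362926934918124
-8.475588225630645 0.3229029059901666
-8.406998644151134 0.29724080226913274
-8.266596965499405 0.2957697506852474
mid [ 0.72645734 -0.08141126] [ 0.40661485 -0.03449433]
cover rear [array([0.59217927, 0.0794364 ]), array([ 0.55324707, -0.19532032])] [ 0.57271317 -0.05794196]
bar front top L/R [0.45952348 0.01854114] [ 0.44369535 -0.10002927] [0.45609607 0.01852375] [ 0.43871134 -0.10095397]
```

Request:
step_arm(increments=[[0,[-2.8,-2.85,0],-0.055],[0,[-5.6,-5.7,0],-0.11],[0,[-8.4,-8.55,0],-0.165],[0,[-11.2,-11.4,0],-0.22],[0,[-14.0,-14.25,0],-0.276]])

```text
t: 1.82
eef_pos: [0.2844, 0.29, 0.2313]
ee_rot: [0.0, 0.071, 0.997, 0.0]
ft_force: [1.3, -0.3, -0.1]
opening: 0.0254
grip_force: 0.0
```

```bash
cat >> h.py <<'E'
def to(x,y,z=None,bx=None):
    o,R=obs();p=np.array(o["eef_pos"]);t=np.array([x,y,p[2] if z is None else z]);print("t",o["t"],"p",p.round(4),"shift cm",(R.T@(t-p)*100).round(2),"yaw tool-y",np.degrees(np.arctan2(R[0,1],R[1,1])).round(2),"F",np.round(o["ft_force"],1),R[2].round(3))
E
python3 -c "
from h import *
to(.4065,-.034,.231)"
```

```text
t 1.8167 p [0.2844 0.29   0.2313] shift cm [-1.668e+01 -3.034e+01  3.000e-02] yaw tool-y 8.15 F [ 1.3 -0.3 -0.1] [-0.  0. -1.]
```

Request:
step_arm(increments=[[0,[-1.8,-3.4,0],0],[0,[-3.6,-6.8,0],0],[0,[-5.4,-10.2,0],0],[0,[-7.2,-13.6,0],0],[0,[-9,-17,0],0]])

```text
t: 2.23
eef_pos: [0.3488, 0.1086, 0.2316]
ee_rot: [0.001, 0.073, 0.997, 0.0]
ft_force: [0.4, 1.1, -0.0]
opening: 0.0001
grip_force: 0.0
```

```bash
python3 -c "
from h import *
to(.4065,-.034,.231)"
```

```text
t 2.2333 p [0.3488 0.1086 0.2316] shift cm [ -7.78 -13.28   0.07] yaw tool-y 8.34 F [ 0.4  1.1 -0. ] [-0.001  0.    -1.   ]
```

Request:
step_arm(increments=[[0,[-2.0,-3.4,0],0],[0,[-4,-6.8,2],0],[0,[-6,-10.0,4],0],[0,[-7.6,-12.9,6],0],[0,[-7.6,-12.9,8],0]])

```text
t: 2.65
eef_pos: [0.4061, -0.0329, 0.1504]
ee_rot: [0.001, 0.076, 0.997, -0.001]
ft_force: [0.8, 0.9, -0.7]
opening: 0.0001
grip_force: 0.0
```

```bash
python3 - <<'E'
from h import *
to(.4065,-.034,.075)
s=robot.snapshot("wrist");cv2.imwrite("pics/w1.png",s["image"])
E
```

```text
t 2.65 p [ 0.4061 -0.0329  0.1504] shift cm [-0.05 -0.09  7.54] yaw tool-y 8.67 F [ 0.8  0.9 -0.7] [-0.001 -0.002 -1.   ]
```

View pics/w1.png

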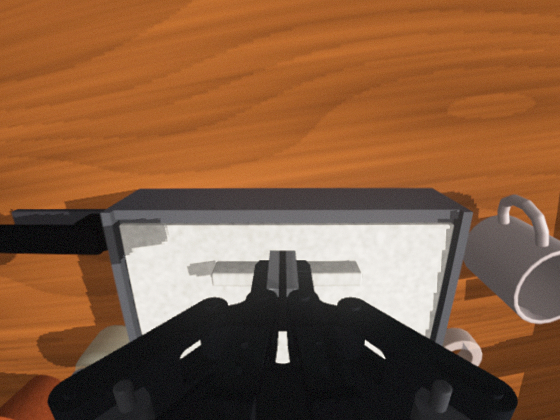

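Request:
step_arm(increments=[[0,[0,0,3.7],0],[0,[0,0,7.4],0],[0,[-1,0,7.4],0],[0,[-2,0,7.4],0],[0,[-2.8,0,7.4],0]])

```text
t: 3.12
eef_pos: [0.4332, -0.0317, 0.0775]
ee_rot: [-0.0, 0.072, 0.997, 0.0]
ft_force: [0.6, -0.1, 0.8]
opening: -0.0002
grip_force: 0.0
```

Request:
step_arm(increments=[[0,[-0.6,0,0],0],[0,[-1.4,-0.05,0],0],[0,[-2.4,-0.1,0],0],[0,[-3.4,-0.2,0],0],[0,[-4.4,-0.3,0],0]])

```text
t: 3.53
eef_pos: [0.4753, -0.0403, 0.078]
ee_rot: [-0.002, 0.072, 0.997, 0.001]
ft_force: [-16.7, 10.9, 13.0]
opening: -0.0001
grip_force: 8.8
```

Request:
step_arm(increments=[[0,[-1.2,0,0],0],[0,[-2.4,0,0],0],[0,[-3.6,0,0],0],[0,[-4.8,0,0],0],[0,[-6,0,0],0]])

```text
t: 3.95
eef_pos: [0.5351, -0.0493, 0.0779]
ee_rot: [-0.001, 0.072, 0.997, 0.001]
ft_force: [-8.3, 4.0, 6.2]
opening: 0.0003
grip_force: 4.4
```

```bash
python3 - <<'E'
from h import *
to(.582,-.06,.076)
s=robot.snapshot("top");cv2.imwrite("pics/top2.png",cv2.resize(s["image"][110:300,225:395],None,fx=3.1,fy=3.1,interpolation=cv2.INTER_CUBIC))
E
```

```text
t 3.95 p [ 0.5351 -0.0493  0.0779] shift cm [-4.79 -0.38  0.18] yaw tool-y 8.3 F [-8.3  4.   6.2] [ 0.003  0.001 -1.   ]
```

View pics/top2.png

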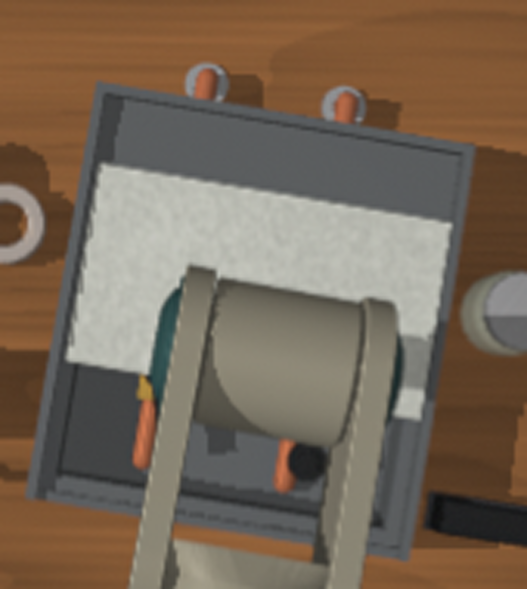

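Request:
step_arm(increments=[[0,[-1,0,0],0],[0,[-2,0,0],0],[0,[-2.8,0,0],0],[0,[-3.5,0,0],0],[0,[-4.0,0,0],0]])

```text
t: 4.42
eef_pos: [0.5749, -0.0559, 0.0778]
ee_rot: [-0.001, 0.073, 0.997, 0.0]
ft_force: [-5.5, 1.3, 4.3]
opening: 0.0004
grip_force: 3.4
```

Request:
step_arm(increments=[[0,[-0.3,0,0],0],[0,[-0.6,0,0],0],[0,[-0.9,0,0],0],[0,[-1.1,0,0],0],[0,[-1.1,0,0],0]])

```text
t: 4.83
eef_pos: [0.5858, -0.0575, 0.0778]
ee_rot: [-0.0, 0.073, 0.997, 0.0]
ft_force: [-3.7, 1.6, 3.3]
opening: 0.0002
grip_force: 2.0
```

Still sliding; continue gently until the force rises.

Request:
step_arm(increments=[[0,[-0.2,0,0],0],[0,[-0.4,0,0],0],[0,[-0.5,0,0],0],[0,[-0.6,0,0],0],[0,[-0.6,0,0],0]])

```text
t: 5.25
eef_pos: [0.5885, -0.0579, 0.0777]
ee_rot: [-0.005, 0.073, 0.997, 0.0]
ft_force: [-22.8, 4.9, 14.2]
opening: 0.0
grip_force: 11.6
```

Request:
step_arm(increments=[[0,[1,0,0],0],[0,[2.5,0,-1],0],[0,[5.5,0,-4],0],[0,[8.5,0,-7],0],[0,[11.5,0,-10],0]])

```text
t: 5.67
eef_pos: [0.4783, -0.0421, 0.1765]
ee_rot: [0.0, 0.073, 0.997, -0.0]
ft_force: [0.8, 0.2, 0.7]
opening: -0.0001
grip_force: 0.0
```

Request:
step_arm(increments=[[0,[2.5,0,-3],0],[0,[5,0,-5],0],[0,[8,0,-6],0],[0,[10,0,-6],0],[0,[10,0,-6],0]])

```text
t: 6.08
eef_pos: [0.3791, -0.0274, 0.2374]
ee_rot: [0.002, 0.073, 0.997, -0.0]
ft_force: [0.2, -0.2, 0.1]
opening: -0.0002
grip_force: 0.0
```

```bash
python3 - <<'E'
from h import *
to(.5,-.1,.05)
P=dict(marked_handle=.05,marked_tip=.054,marked_pivot=.05,plain_tip=.05,plain_handle=.05,push_bar=.088)
for n in("wrist","scene","top"):
    s=robot.snapshot(n);cv2.imwrite(f"pics/{n}3.png",s["image"])
    for l,z in P.items():
        for r in robot.search_frame(n,l)[:1]: print(n,l,np.round(r["at"]),round(r["confidence"],2),at_z(s,r["at"],z).round(4))
E
```

```text
t 6.0833 p [ 0.3791 -0.0274  0.2374] shift cm [-12.92  -5.42  18.81] yaw tool-y 8.35 F [ 0.2 -0.2  0.1] [-0.005 -0.    -1.   ]
wrist marked_handle [235. 253.] 0.71 [ 0.4634 -0.098   0.05  ]
wrist marked_tip [239. 256.] 0.96 [ 0.4655 -0.0929  0.054 ]
wrist plain_tip [331. 267.] 0.95 [0.4991 0.0167 0.05  ]
wrist plain_handle [328. 271.] 0.96 [0.5052 0.0125 0.05  ]
wrist push_bar [283. 347.] 0.74 [ 0.5817 -0.0561  0.088 ]
scene marked_tip [287. 222.] 0.47 [ 0.5546 -0.0082  0.054 ]
scene marked_pivot [281. 199.] 0.58 [ 0.4954 -0.085   0.05  ]
scene plain_tip [250. 227.] 0.36 [ 0.6368 -0.0747  0.05  ]
scene push_bar [249. 230.] 0.7 [ 0.6635 -0.0467  0.088 ]
top marked_handle [325. 253.] 0.67 [ 0.4708 -0.1053  0.05  ]
top marked_tip [320. 252.] 0.82 [ 0.4735 -0.0932  0.054 ]
top marked_pivot [322. 248.] 0.61 [ 0.4848 -0.0965  0.05  ]
top plain_tip [277. 244.] 0.6 [0.4924 0.0125 0.05  ]
top plain_handle [277. 239.] 0.65 [0.5038 0.0125 0.05  ]
top push_bar [313. 186.] 0.94 [ 0.6321 -0.0712  0.088 ]
```

View pics/wrist3.png

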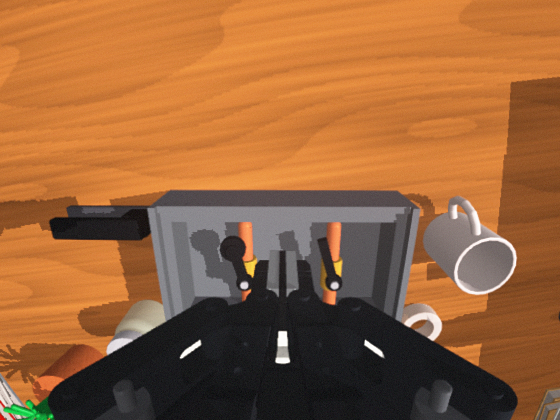

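```bash
python3 - <<'E'
from h import *
s=robot.snapshot("wrist")
for n,p,z in(("disc",(232,246),.052),("mp",(244,285),.052),("pp",(333,285),.052),("plain end",(321,240),.05),("front lip L/R",(156,208),.066),("",(415,208),.066)): print(n,at_z(s,p,z).round(4))
t=robot.snapshot("top")
cv2.imwrite("pics/top4.png",cv2.resize(t["image"][190:300,230:370],None,fx=5,fy=5,interpolation=cv2.INTER_CUBIC))
E
```

```text
disc [ 0.4515 -0.0991  0.052 ]
mp [ 0.5075 -0.0951  0.052 ]
pp [0.524  0.0163 0.052 ]
plain end [0.4601 0.0077 0.05  ]
front lip L/R [ 0.3872 -0.1704  0.066 ]
 [0.4291 0.1147 0.066 ]
```

View pics/top4.png

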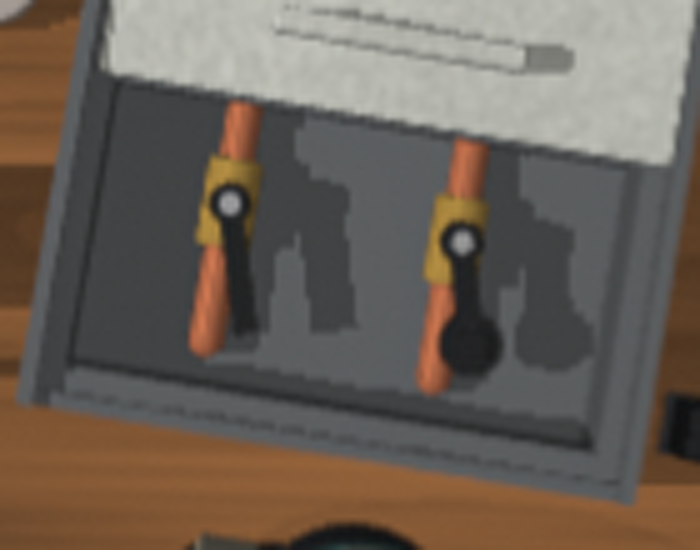

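```bash
cat >> h.py <<'E'
yaw=np.radians(-8.35); EX=np.array([np.cos(yaw),np.sin(yaw)]); EY=np.array([-EX[1],EX[0]])
E
python3 - <<'E'
from h import *
t=robot.snapshot("top")
f=lambda x,y,z:at_z(t,[229.6+x/5,189.6+y/5],z)[:2]
mp,d,pp,pe=f(462,240,.052),f(470,343,.052),f(230,203,.052),f(245,332,.05)
print(mp,d,pp,pe)
v=d-mp; print(np.linalg.norm(v),"th",np.arctan2(-v@EY,-v@EX)); v=pe-pp; print(np.linalg.norm(v),np.arctan2(-v@EY,-v@EX)); v=pp-mp; print(np.linalg.norm(v),v@EX,v@EY)
o1=mp-.02*EX+.05*EY; o2=pp-.02*EX-.065*EY; print("origins",o1,o2)
print("cover front",[f(102,75,.066),f(672,163,.066)])
E
```

```text
[ 0.50892794 -0.09694909] [ 0.45895014 -0.10163512] [0.5249561  0.01625722] [0.46234616 0.00783388]
0.050197000927227904 th 0.23922390423361647
0.06317402828218231 0.2794686901871517
0.11433533508905529 -0.0005815223402191524 0.11433385623556297
origins [ 0.49640093 -0.04457472] [ 0.49572884 -0.04514935]
cover front [array([0.58548394, 0.07893355]), array([ 0.5479616 , -0.19663294])]
```

Request:
step_arm(increments=[[0,[-3.3,-0.6,1],0],[0,[-6.6,-1.2,2],0],[0,[-9.6,-1.85,4],0],[0,[-9.6,-1.85,8],0],[0,[-9.6,-1.85,11],0]])

```text
t: 7.7
eef_pos: [0.4733, -0.0603, 0.123]
ee_rot: [-0.001, 0.073, 0.997, 0.0]
ft_force: [0.3, 0.1, -1.2]
opening: -0.0
grip_force: 0.0
```

Request:
step_arm(increments=[[0,[0,0,0],0],[0,[0,0,3],0],[0,[0,0,5.5],0],[0,[0,0,8],0],[0,[0,0,8],0]])

```text
t: 8.12
eef_pos: [0.4707, -0.0595, 0.0429]
ee_rot: [-0.003, 0.073, 0.997, 0.0]
ft_force: [-1.3, -0.1, 0.0]
opening: -0.0002
grip_force: 0.0
```

```bash
cat >> h.py <<'E'
O=np.array([.4955,-.045])
def box(th,r,d): # finger centre box->world, shift
    x=.02-r*np.cos(th)-d*np.sin(th); y=-.05-r*np.sin(th)+d*np.cos(th); return x,y
E
python3 - <<'E'
from h import *
to(.4711,-.0596,.042)
o,R=obs();p=np.array(o["eef_pos"])[:2]-O; print("box",p@EX,p@EY)
for th in(.24,.4,.7,1.,1.3,1.57): print(th,[np.round(c*1000,0) for c in box(th,.046,.029)])
E
```

```text
t 8.1167 p [ 0.4707 -0.0595  0.0429] shift cm [-0.04 -0.01  0.09] yaw tool-y 8.35 F [-1.3 -0.1  0. ] [ 0.006  0.    -1.   ]
box -0.022443155328793204 -0.017900475518900127
0.24 [np.float64(-32.0), np.float64(-33.0)]
0.4 [np.float64(-34.0), np.float64(-41.0)]
0.7 [np.float64(-34.0), np.float64(-57.0)]
1.0 [np.float64(-29.0), np.float64(-73.0)]
1.3 [np.float64(-20.0), np.float64(-87.0)]
1.57 [np.float64(-9.0), np.float64(-96.0)]
```

Request:
step_arm(increments=[[0,[0.8,-1.0,0.1],0],[0,[1.1,-2.0,0.1],0],[0,[1.2,-3.0,0.1],0],[0,[1.2,-3.9,0.1],0],[0,[1.1,-4.6,0.1],0]])

```text
t: 8.53
eef_pos: [0.4561, -0.105, 0.0465]
ee_rot: [0.002, 0.073, 0.997, 0.0]
ft_force: [2.2, 3.4, 0.4]
opening: 0.0002
grip_force: 1.7
```

```bash
cat > st.py <<'E'
from h import *
o,R=obs();p=np.array(o["eef_pos"])[:2]-O; print("box",p@EX,p@EY,o["eef_pos"][2],np.round(o["ft_force"],1))
s=robot.snapshot("wrist");r=robot.search_frame("wrist","marked_tip")[:1]
for q in r:
    d=at_z(s,q["at"],.052)[:2]-O;d=np.array([d@EX,d@EY]);print(q["confidence"],d,np.arctan2(-.05-d[1],.02-d[0]))
cv2.imwrite("pics/wl.png",s["image"])
E
python3 st.py
```

```text
box -0.030226844850994243 -0.06512848342740903 0.04650714039194542 [2.2 3.4 0.4]
0.68 [-0.0232833  -0.08825369] 0.7237913284096935
```

View pics/wl.png

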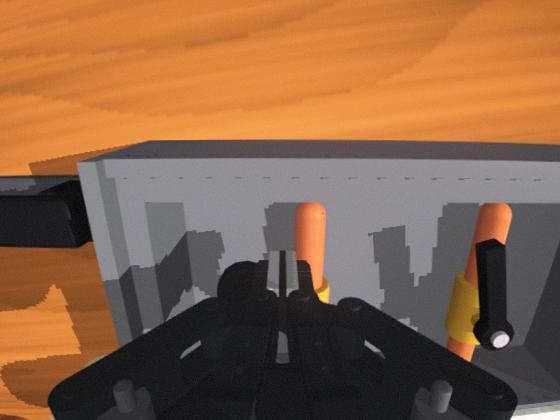

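Request:
step_arm(increments=[[0,[0,-0.4,0.4],0],[0,[-0.1,-0.9,0.4],0],[0,[-0.5,-1.6,0.4],0],[0,[-1.0,-2.2,0.4],0],[0,[-1.4,-2.6,0.4],0]])

```text
t: 9.05
eef_pos: [0.4651, -0.1323, 0.0401]
ee_rot: [-0.001, 0.073, 0.997, 0.0]
ft_force: [-2.4, 1.8, 0.2]
opening: 0.0006
grip_force: 0.8
```

```bash
python3 st.py
```

```text
box -0.01740526059497355 -0.09080593994855478 0.04006226780012917 [-2.4  1.8  0.2]
```

Finish the swing, mostly forward, until the force rises.

Request:
step_arm(increments=[[0,[-0.4,-0.3,0],0],[0,[-0.8,-0.5,0],0],[0,[-1.1,-0.5,0],0],[0,[-1.3,-0.5,0],0],[0,[-1.3,-0.5,0],0]])

```text
t: 9.57
eef_pos: [0.475, -0.1387, 0.04]
ee_rot: [-0.004, 0.073, 0.997, -0.0]
ft_force: [-15.3, -0.2, 7.3]
opening: -0.0003
grip_force: 7.8
```

```bash
python3 st.py
```

```text
box -0.006683805464004331 -0.09572369937141754 0.03995342028783172 [-15.3  -0.2   7.3]
0.67 [ 0.00691576 -0.0498177 ] -0.013931791967055471
```

Request:
step_arm(increments=[[0,[-0.2,0,0],0],[0,[-0.2,0,0],0],[0,[1.5,0,0],0],[0,[1.5,0,-3],0],[0,[1.5,0,-7],0]])

```text
t: 10.08
eef_pos: [0.4602, -0.1355, 0.1079]
ee_rot: [-0.004, 0.073, 0.997, 0.001]
ft_force: [1.2, -0.3, 0.8]
opening: 0.0004
grip_force: 0.0
```

Request:
step_arm(increments=[[0,[3,0,-4],0],[0,[6,0,-7],0],[0,[8,0,-10],0],[0,[8,0,-12],0],[0,[8,0,-12],0]])

```text
t: 10.5
eef_pos: [0.3849, -0.1255, 0.2372]
ee_rot: [0.006, 0.073, 0.997, -0.002]
ft_force: [-0.0, -0.9, 0.6]
opening: 0.0001
grip_force: 0.0
```

```bash
python3 - <<'E'
from h import *
t=robot.snapshot("top")
cv2.imwrite("pics/top5.png",cv2.resize(t["image"][130:300,225:385],None,fx=3.5,fy=3.5,interpolation=cv2.INTER_CUBIC))
E
```

```text
(no output)
```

View pics/top5.png

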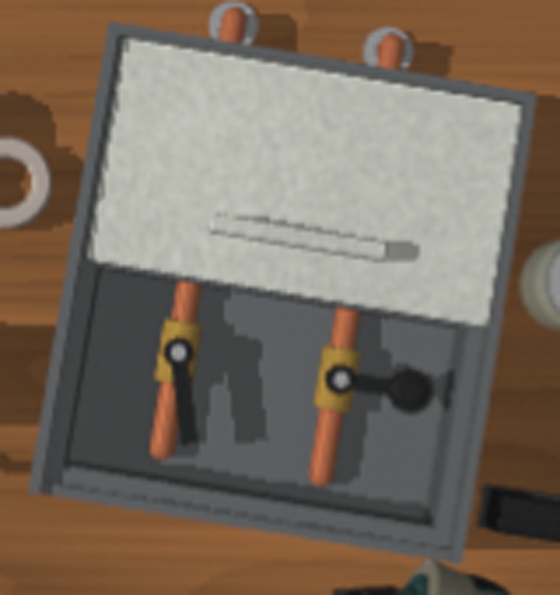

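The picture shows the cover at the rear stop. The marked handle, from pivot (341,379) to disc (410,390), lies square across its pipe, and the plain handle looks unchanged.

```bash
python3 -c "
from bench import robot
print(robot.finish_job())"
```

```text
the job is handed in; nothing more can be done
None
```

The job is handed in: the cover was slid flat to the rear stop and the marked handle pushed shut against its stop; the plain handle looked unchanged in the last picture, and the arm ended clear of everything.

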